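# Stack and match-mark a mould plate set

## Robot

A 6-joint arm with a two-finger parallel gripper is mounted at the origin on a cart in front of the work surface, level with it; the furniture and walls round the work are solid. World frame = base frame: x ahead of the robot, y to its left, z up, the work surface at z = 0. Lengths are in m, angles in rad, forces in N, time in s.
With the tool pointing down it reaches from about 0.275 to 0.725 m from the base axis. Payload 15.9 kg.
Tool frame: the origin (TCP) lies at the very end of the fingers, on their centre line; the grasp point (between the pads) lies r.hold_point_z behind it (r.hold_point_z is the distance from the TCP to the grasp point, in m); z points along the fingers, x is the direction in which the jaws open and shut, and the axes are right-handed (so a half turn about z gives the same grasp; the last joint's range is limited). The gripper opens to 85 mm and grips with 20 to 120 N. Pads are 22 mm wide; open, the fingers measure 114 mm over their backs; the gripper's body (76 mm by 85 mm) begins 54 mm behind the grasp point. The pads swing forward as they close: fully open they stand 13 mm farther back than shut.
Start: joints at [1.226, 0.213, -0.034, 1.323, 0, 1.571], TCP at [0.169, 0.471, 0.231] pointing down, gripper open.
Joint ranges: [-2.98, 2.98], [-0.74, 1.72], [-1.14, 1.35], [-2.1, 2.04], [-1.57, 1.44], [-3.14, 3.14]. Speed limits (rad/s): [1.89, 1.89, 2.39, 2.57, 3.14, 3.14].

## Interface

Orientations are given as a unit quaternion [w, x, y, z].
In Python, from rig import r, open_gripper, gripper_close, kinematics, optics, job, models, current_clock, current_q, current_joint_vel, current_effort, current_tcp_pos, current_tool_rot, current_ft_force, current_ft_torque, current_width gives the robot as it stands. Calls block until the motion is done:
- r.reach(position, orientation): joint-space move of the TCP to a pose.
- r.line_to(position, orientation=None, v=0.15, until_force=None): straight line of the TCP; orientation=None keeps the orientation; v is the mean speed in m/s. With until_force (N) it stops when the force on the tool has changed by that much, and returns True; else False.
- r.movej(angles): joint-space move.
- open_gripper() and gripper_close(squeeze=None): open the fingers fully, or close them until they stop; squeeze is the grip in N (None keeps the last).
- r.dwell(seconds).
- kinematics.solve_ik(position, orientation): joint angles nearest the present ones, or None.
- optics.capture(name): name is "side" or "top"; returns a dict with "img" (480x640x3 uint8, blue, green, red), "z_map" (480x640 float32, m along the optical axis (not along the pixel's ray), 0 where there is no reading), "vertical_fov" (degrees; the focal length in pixels is half the picture's height over the tangent of half this angle, whatever the lens; pixels are square), "cx", "cy" (the principal point, pixels), "xyz" and "rotation" of the camera in the world. Camera axes: x right, y down, z forward; pixel columns grow to the right and rows downward; lengths in m; the calibration is good to about 2 mm. A picture is of the moment at which its call begins.
A pose or a line that the arm cannot do raises r.Unreachable and nothing moves.
- job.hand_in(): hands the job in, once; it reports no verdict.
Trained networks look in a picture, given as the dict that the camera call returned (one of the last four; its "shot" number tells which), for a name from the list of things; names that differ only in an ending like _2 or _b are one class to them, and where a whole thing is asked for, a point or a joint stands for the part that bears it (a point fixed in the world has none). Each returns a list of dicts, best first, with "confidence" (0 to 1); they miss things now and then, are a little off and sometimes report something else, mostly with a low value. They report only what shows in the picture. A call takes as long as a camera call. They do not tell look-alikes from the thing itself.
- models.look_for(name, picture): "at" ([column, row] in pixels, amid what is visible of it).
- models.regions_of(name, picture): "mask" (480x640 bool, what is visible of it) and "at" ([column, row] in pixels, amid what is visible of it).
Readings, each from a call of its own:
- current_clock(): time.
- current_q(): joint angles.
- current_joint_vel(): joint speeds.
- current_effort(): joint torques, N m.
- current_tcp_pos(): TCP position.
- current_tool_rot(): TCP orientation.
- current_ft_force(): force on the tool from outside, world axes, zero at the start.
- current_ft_torque(): the same for the moment, N m.
- current_width(): opening from 0.0 (shut) to 1.0 (fully open).
Only numpy, scipy, OpenCV 4.12 (cv2) and the standard library are available. Lean on these libraries where they do the work, as an engineer would, in place of code of your own. Each camera call takes 0.05 s, during which the arm holds its last target.

## Task

Build the mould plate set up in the dowel nest and match-mark it, so that it can be put together the same way again: lay the plates in one at a time, thickest first and thinnest last, each with its clipped corner over the nest's clipped corner, and before the next one covers it, press the spring-loaded punch squarely on its scribed cross until the nose is about half way in, hold it a moment without hammering it against its stop, and lift it straight off without skidding. There are three or four plates; finish with the pile flat and square in the nest, the punch back in its block and the other things on the bench left alone.

Things in the scene. Friction and masses are not known exactly. Their poses are not given: they have to be found in the camera images.
- plate_a: loose milled aluminium plate, 50 x 110 mm and 26 mm thick, with two counterbored screw holes on its long centreline, three small screw holes at its square corners and one corner clipped off (12 mm); lies flat, right side up. Origin at the centre of its underside; x along the 50 mm side, y along the 110 mm side, z up through the thickness; the clipped corner is at -x, +y. May be absent.
- plate_a_mark (a point): scribed cross on the upper face of the 26 mm plate beside its clipped corner, where the punch goes: 10 mm to -x and 38 mm to +y of the plate's centre, 26 mm above its underside
- plate_b: loose milled aluminium plate, 50 x 110 mm and 20 mm thick, with one large 26 mm bore near its middle, three small screw holes at its square corners and one corner clipped off (12 mm); lies flat, right side up. Origin at the centre of its underside; x along the 50 mm side, y along the 110 mm side, z up through the thickness; the clipped corner is at -x, +y. May be absent.
- plate_b_mark (a point): scribed cross on the upper face of the 20 mm plate beside its clipped corner, where the punch goes: 10 mm to -x and 38 mm to +y of the plate's centre, 20 mm above its underside
- plate_c: loose milled aluminium plate, 50 x 110 mm and 14 mm thick, with two plain 16 mm bores on its long centreline, three small screw holes at its square corners and one corner clipped off (12 mm); lies flat, right side up. Origin at the centre of its underside; x along the 50 mm side, y along the 110 mm side, z up through the thickness; the clipped corner is at -x, +y. May be absent.
- plate_c_mark (a point): scribed cross on the upper face of the 14 mm plate beside its clipped corner, where the punch goes: 10 mm to -x and 38 mm to +y of the plate's centre, 14 mm above its underside
- plate_d: loose milled aluminium plate, 50 x 110 mm and 8 mm thick, with one 12 mm bore near its middle, three small screw holes at its square corners and one corner clipped off (12 mm); lies flat, right side up. Origin at the centre of its underside; x along the 50 mm side, y along the 110 mm side, z up through the thickness; the clipped corner is at -x, +y. May be absent.
- plate_d_mark (a point): scribed cross on the upper face of the 8 mm plate beside its clipped corner, where the punch goes: 10 mm to -x and 38 mm to +y of the plate's centre, 8 mm above its underside
- nest: fixed nest: steel base 96 x 146 x 12 mm, one corner clipped (20 mm), with six round-nosed upright dowels, 10 mm thick, 68 mm above the base: centres 32 mm from the middle along x and 34 mm either way along y, and one at each end, 62 mm along y. Plates have 2 mm play all round and rest 12 mm above the origin. Origin: centre of the underside; x short side, y long side, clipped corner at -x, +y
- nest_mark (a point): point on the nest's base, 12 mm above its underside, exactly below the crosses of plates stacked with their clipped corners over the nest's (10 mm to -x, 38 mm to +y of the nest's centre)
- punch: spring-loaded dot punch, 118 mm long, 0.27 kg, round about its z axis, which points from nose to grip; origin at the nose's tip when fully out. Above the tip: tapered nose 6 to 13 mm thick up to 22 mm, 20 mm barrel to 62 mm, 34 mm collar to 67 mm, 24 mm knurled grip to 118 mm. Stands upright in the punch block, collar on the block's top
- punch_tip (a point): tip of the punch's nose; it moves with the nose
- punch_nose (a joint): how far the nose is pushed into the punch, m: 0 fully out, 0.014 hard stop. The spring needs 5 N to start and 0.9 N more for each mm (9 N at 4.5 mm, 11 N at 7 mm, 17.5 N at the stop)
- punch_block: fixed black plastic block, 60 x 66 mm, 66 mm high, with an upright 24 mm bore in the middle of its top for the punch (four small holes at its corners are empty); origin at the centre of its underside. With the punch seated, the punch's origin is 4 mm above the block's origin
- oiler: squeeze oil bottle with a pointed spout, 57 x 56 x 151 mm, standing at the left; bystander; origin at the centre of the underside
- mallet: small dead-blow mallet, 32 x 160 x 35 mm, lying at the left; bystander; origin at the centre of the underside
- collet: slotted steel collet, 33 mm across, 42 mm high, standing at the front right; bystander; origin at the centre of the underside
Not all that is in view belongs to the job. Leave any blue look-alike of the punch alone.

How it is judged:
By the outcome, as a careful person would: the job done as asked, in the order asked, and still so for the second after the job is handed in, with the robot touching nothing.
Of plate_a, plate_b, plate_c, plate_d only 3 to 4 are there at a start; the rules pass over those that are not, and their reading is None.
At some moment in a run one of plate_a, plate_b, plate_c, plate_d may be knocked a few centimetres aside while the robot is not near it.
It also fails if it takes over 210 s, if anything falls off the work surface, if the arm or the gripper's body presses on something with over 40 N, if the wrist force passes 120 N, or if a joint passes its speed limit or range.

## Working session

There is one attempt and no reset: what is moved stays moved. The work goes in short steps, each a Python script; the robot and the scene stay as the last script left them, time stands still between calls to the robot, and variables do not carry over. Pictures are saved under pics/ and viewed, and the job is handed in when it is done.

```bash
ls; mkdir -p pics; python3 - <<'E'
from rig import *
import cv2
print(current_clock(), r.hold_point_z, current_tool_rot())
for n in ("top","side"):
    d=optics.capture(n); cv2.imwrite(f"pics/{n}0.png",d["img"]); print(n,d["vertical_fov"],d["cx"],d["cy"],d["xyz"],d["rotation"],d["shot"])
E
```

```text
pics
0.0 0.0187 [ 3.10424580e-04  8.17923331e-01  5.75326953e-01 -4.75069349e-04]
top 54.283383794495975 328.15071607236456 238.0755116434498 [0.34586194 0.22523562 1.02925235] [-0.04837758  0.70561629 -0.70495998  0.05288373] 1
side 51.37842406951766 315.69424903618125 240.82237205652115 [ 0.33890014 -0.64983977  0.77966432] [-0.42312761  0.90136722 -0.08397286  0.03806189] 2
```

View pics/top0.png

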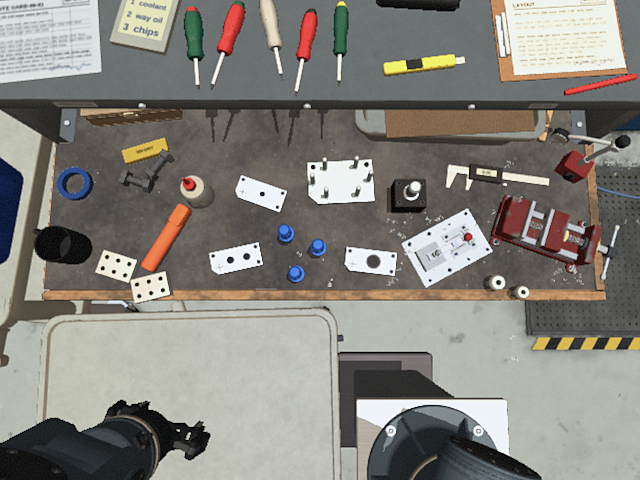

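View pics/side0.png

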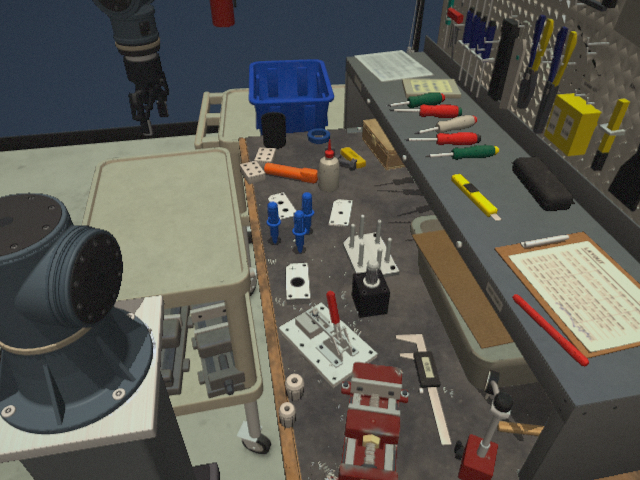

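```bash
cat > h.py <<'E'
from rig import *
import numpy as np, cv2
from scipy.spatial.transform import Rotation as R
def rot(d):
    q=np.array(d["rotation"]); return R.from_quat([q[1],q[2],q[3],q[0]]).as_matrix() if q.size==4 else q
def foc(d): return 240/np.tan(np.radians(d["vertical_fov"])/2)
def cloud(d):
    v,u=np.mgrid[0:480,0:640]; z=d["z_map"]; f=foc(d)
    P=np.stack([(u-d["cx"])/f*z,(v-d["cy"])/f*z,z],-1)
    return P@rot(d).T+np.array(d["xyz"])
def onplane(d,uv,z):
    uv=np.atleast_2d(uv).astype(float); f=foc(d)
    ray=np.c_[(uv[:,0]-d["cx"])/f,(uv[:,1]-d["cy"])/f,np.ones(len(uv))]@rot(d).T
    o=np.array(d["xyz"]); return o+ray*((z-o[2])/ray[:,2])[:,None]
def proj(d,p):
    c=(np.atleast_2d(p)-np.array(d["xyz"]))@rot(d); f=foc(d)
    return np.c_[c[:,0]/c[:,2]*f+d["cx"],c[:,1]/c[:,2]*f+d["cy"]]
def crop(d,u0,v0,w,h,k,name):
    cv2.imwrite("pics/"+name,cv2.resize(d["img"][v0:v0+h,u0:u0+w],None,fx=k,fy=k,interpolation=cv2.INTER_CUBIC))
def qdown(yaw):  # tool z down, tool x along (cos yaw, sin yaw,0)
    x=np.array([np.cos(yaw),np.sin(yaw),0]);z=np.array([0,0,-1.]);M=np.c_[x,np.cross(z,x),z]
    q=R.from_matrix(M).as_quat(); return [q[3],q[0],q[1],q[2]]
E
python3 - <<'E'
from h import *
d=optics.capture("top"); np.save("pics/c0.npy",cloud(d)); C=cloud(d)
crop(d,200,140,260,150,3,"crop0.png")
for n in ["plate_a","plate_b","plate_c","plate_d","nest","punch","punch_block","oiler","mallet","collet"]:
    for m in models.regions_of(n,d)[:4]:
        k=m["mask"]; P=C[k]; P=P[d["z_map"][k]>0]
        print(n,round(m["confidence"],2),np.round(m["at"]),k.sum(),np.round(np.median(P,0),3),"zmax",np.round(np.percentile(P[:,2],[5,95]),3))
for (u,v) in [(410,140),(300,140),(340,115),(300,90),(500,95),(60,115),(430,115),(250,115),(330,107),(330,101)]: print((u,v),np.round(C[v,u],3))
E
```

```text
plate_a 0.97 [262. 195.] 1079 [0.593 0.369 0.007] zmax [0.004 0.011]
plate_a 0.76 [236. 260.] 1154 [0.446 0.419 0.014] zmax [0.01  0.017]
plate_a 0.65 [373. 260.] 1174 [0.441 0.128 0.02 ] zmax [0.016 0.023]
plate_b 0.97 [262. 195.] 1079 [0.593 0.369 0.007] zmax [0.004 0.011]
plate_b 0.76 [236. 260.] 1154 [0.446 0.419 0.014] zmax [0.01  0.017]
plate_b 0.65 [373. 260.] 1174 [0.441 0.128 0.02 ] zmax [0.016 0.023]
plate_c 0.97 [262. 195.] 1079 [0.593 0.369 0.007] zmax [0.004 0.011]
plate_c 0.76 [236. 260.] 1154 [0.446 0.419 0.014] zmax [0.01  0.017]
plate_c 0.65 [373. 260.] 1174 [0.441 0.128 0.02 ] zmax [0.016 0.023]
plate_d 0.97 [262. 195.] 1079 [0.593 0.369 0.007] zmax [0.004 0.011]
plate_d 0.76 [236. 260.] 1154 [0.446 0.419 0.014] zmax [0.01  0.017]
plate_d 0.65 [373. 260.] 1174 [0.441 0.128 0.02 ] zmax [0.016 0.023]
nest 0.6 [344. 182.] 2765 [0.618 0.19  0.012] zmax [0.008 0.062]
punch 0.75 [167. 235.] 1107 [0.494 0.567 0.03 ] zmax [0.016 0.035]
punch 0.63 [319. 249.] 187 [0.46  0.239 0.113] zmax [0.065 0.119]
punch 0.62 [411. 194.] 226 [0.576 0.05  0.107] zmax [0.069 0.123]
punch 0.62 [284. 234.] 195 [0.489 0.305 0.114] zmax [0.066 0.118]
punch_block 0.93 [402. 199.] 874 [0.568 0.057 0.064] zmax [0.012 0.068]
oiler 0.7 [196. 189.] 872 [0.58  0.491 0.084] zmax [0.005 0.117]
oiler 0.48 [340. 183.] 2814 [0.618 0.19  0.012] zmax [0.008 0.065]
mallet 0.6 [166. 234.] 1209 [0.493 0.567 0.03 ] zmax [0.004 0.035]
collet 0.5 [498. 282.] 259 [ 0.394 -0.136  0.039] zmax [0.002 0.044]
(410, 140) [0.711 0.037 0.03 ]
(300, 140) [0.72  0.283 0.002]
(340, 115) [0.78  0.192 0.003]
(300, 90) [0.726 0.271 0.241]
(500, 95) [ 0.717 -0.085  0.243]
(60, 115) [0.777 0.831 0.007]
(430, 115) [0.726 0.015 0.133]
(250, 115) [0.78  0.399 0.002]
(330, 107) [0.707 0.217 0.212]
(330, 101) [0.708 0.217 0.235]
```

View pics/crop0.png

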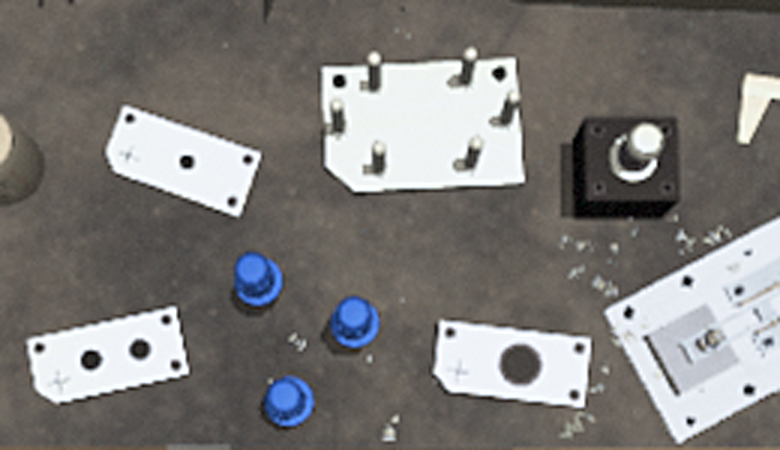

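```bash
cat >> h.py <<'E'
from scipy.optimize import minimize
TH=dict(a=.026,b=.020,c=.014,d=.008)
def poly(w,l,c): 
    a,b=w/2,l/2
    return np.array([[-a,-b],[a,-b],[a,b],[-a+c,b],[-a,b-c]])
def cover(d,pts,box,K=6):
    u0,v0,u1,v1=box; m=np.zeros(((v1-v0)*K,(u1-u0)*K),np.uint8)
    q=((proj(d,pts)-[u0,v0]+.5)*K-.5)
    q=cv2.convexHull(q.astype(np.float32))[:,0]
    cv2.fillPoly(m,[np.round(q*16).astype(np.int32)],255,shift=4)
    return cv2.GaussianBlur(cv2.resize(m,(u1-u0,v1-v0),interpolation=cv2.INTER_AREA).astype(float)/255,(0,0),.5)
def fit(d,shape,zb,zt,guess,inset=.008):
    """pose x,y,yaw of a clipped prism; shape=(w,l,c)"""
    P=poly(*shape); g=cv2.cvtColor(d["img"],cv2.COLOR_BGR2GRAY).astype(float)
    def W(p,z,s=1.):
        c,si=np.cos(p[2]),np.sin(p[2]); Q=P*s@np.array([[c,si],[-si,c]])+p[:2]; return np.c_[Q,np.full(len(Q),z)]
    uv=np.r_[proj(d,W(guess,zb)),proj(d,W(guess,zt))]
    u0,v0=np.floor(uv.min(0)-5).astype(int);u1,v1=np.ceil(uv.max(0)+6).astype(int);box=(u0,v0,u1,v1)
    G=g[v0:v1,u0:u1]; 
    def err(p,full=False):
        T=cover(d,W(p,zt),box); A=np.clip(cover(d,np.r_[W(p,zt),W(p,zb)],box)-T,0,1); B=1-T-A
        inner=cover(d,W(p,zt,1-2*inset/shape[0]),box)
        w=(inner<.5).ravel(); M=np.c_[T.ravel(),A.ravel(),B.ravel()][w]; y=G.ravel()[w]
        k=np.linalg.lstsq(M,y,rcond=None)[0]; e=np.abs(M@k-y); e=np.minimum(e,60)
        return (e.mean(),k) if full else e.mean()
    best=None
    for s in (.006,.003):
        st=guess if best is None else best
        o=minimize(err,st,method="Nelder-Mead",options=dict(initial_simplex=np.array([st]+[np.array(st)+np.eye(3)[i]*(s if i<2 else s*10) for i in range(3)]),xatol=5e-5,fatol=1e-3,maxiter=150))
        best=o.x
    return best,err(best,True)
def guess_from(mask,d,z):
    c,_=cv2.findContours(mask.astype(np.uint8),0,1); c=max(c,key=cv2.contourArea)[:,0]
    P=onplane(d,c,z)[:,:2]; (x,y),(w,l),a=cv2.minAreaRect((P*1000).astype(np.float32))
    a=np.radians(a)
    if w>l: a+=np.pi/2       # x axis along short side
    return np.array([x/1000,y/1000,a])
def overlay(d,items,box,k,name):
    u0,v0,w,h=box; im=cv2.resize(d["img"][v0:v0+h,u0:u0+w],None,fx=k,fy=k,interpolation=cv2.INTER_CUBIC)
    for p,shape,z in items:
        P=poly(*shape);c,si=np.cos(p[2]),np.sin(p[2]);Q=P@np.array([[c,si],[-si,c]])+p[:2]
        m=np.array([[-.010,.038]])@np.array([[c,si],[-si,c]])+p[:2]
        q=(proj(d,np.c_[Q,np.full(5,z)])-[u0,v0]+.5)*k-.5
        cv2.polylines(im,[np.round(q).astype(np.int32)],True,(0,0,255),1)
        q=(proj(d,np.c_[m,[[z]]])-[u0,v0]+.5)*k-.5; cv2.circle(im,tuple(int(round(t)) for t in q[0]),3,(0,160,0),1)
    cv2.imwrite("pics/"+name,im)
PL=(.050,.110,.012); NE=(.096,.146,.020)
E
python3 - <<'E'
from h import *
for cam,bx in (("top",(200,140,260,150)),("side",(240,180,200,150))):
    d=optics.capture(cam); C=cloud(d); it=[]
    print(cam)
    for n,pos in dict(b=(.441,.128),c=(.446,.419),d=(.593,.369)).items():
        y0={'b':-.1,'c':.2,'d':-.35}[n]
        best=min((fit(d,PL,0,TH[n],np.array([*pos,y])) for y in (y0,y0+np.pi)),key=lambda t:t[1][0])
        print(n,np.round(best[0],4),best[1][0].round(2),best[1][1].round()); it.append((best[0],PL,TH[n]))
    b=fit(d,NE,0,.012,np.array([.618,.19,0.]),.01); print("nest",np.round(b[0],4),b[1][0].round(2),b[1][1].round()); it.append((b[0],NE,.012))
    overlay(d,it,bx,3,f"ov_{cam}.png")
E
```

```text
top
b [ 0.4417  0.1279 -0.1211] 10.83 [240.   1.  98.]
c [0.4472 0.4201 0.2193] 8.86 [239. -14.  90.]
d [ 0.5942  0.3709 -0.3565] 11.4 [240. -36.  94.]
nest [0.621  0.1918 0.056 ] 18.75 [218.  25.  98.]
side
b [ 0.4407  0.1263 -0.1197] 10.95 [202.  75.  87.]
c [0.4459 0.4192 0.2264] 12.63 [190.  73.  72.]
d [ 0.5934  0.3697 -0.3382] 9.33 [203. 104.  81.]
nest [0.6195 0.1906 0.054 ] 18.22 [145.  59.  81.]
```

```bash
python3 -c "
import cv2,numpy as np
a=cv2.imread('pics/ov_top.png');b=cv2.imread('pics/ov_side.png');print(a.shape,b.shape)"
```

```text
(450, 780, 3) (450, 600, 3)
```

View pics/ov_top.png

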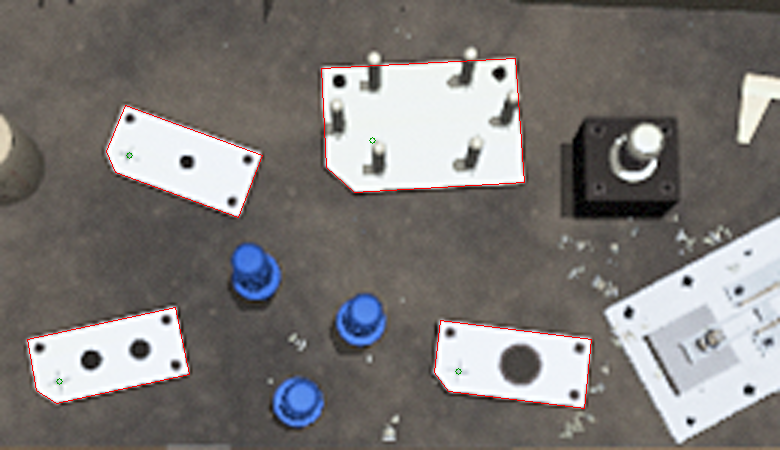

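View pics/ov_side.png

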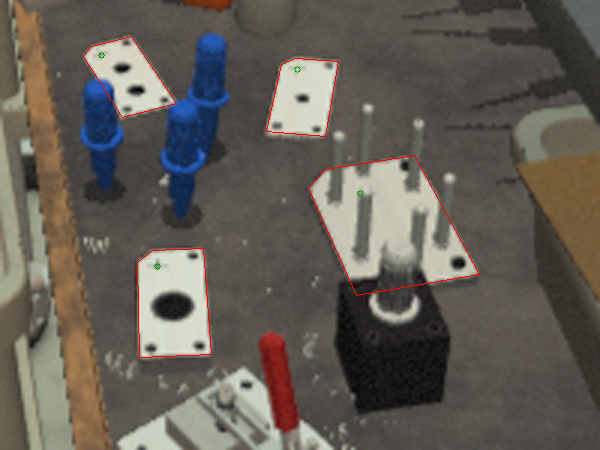

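```bash
python3 - <<'E'
from h import *
print(current_clock())
d=optics.capture("top"); crop(d,200,140,260,150,3,"crop1.png")
d=optics.capture("side"); crop(d,240,180,200,150,3,"crop1s.png")
E
python3 -c "
import cv2,numpy as np
a=cv2.imread('pics/crop1.png')[:,:450];b=cv2.imread('pics/crop1s.png')[:,:340];cv2.imwrite('pics/cc1.png',np.hstack([a,b]))"
```

```text
0.75
```

View pics/cc1.png

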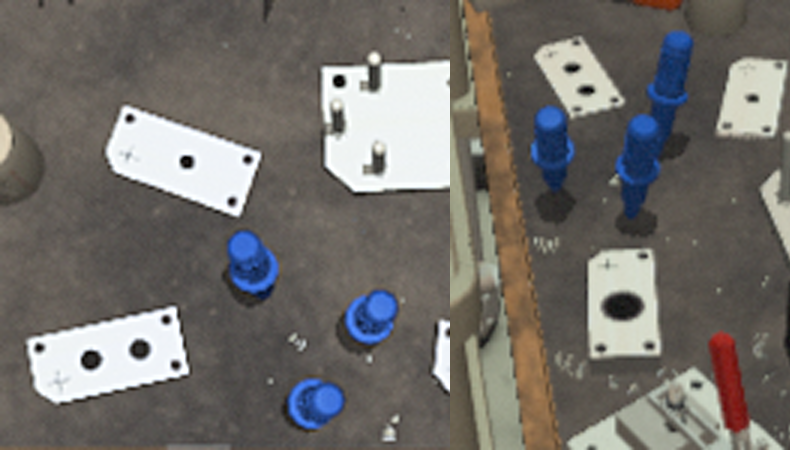

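```bash
python3 - <<'E'
from h import *
r.reach([.40,.0,.28],qdown(-.12)); print(current_clock(), current_q())
d=optics.capture("top"); crop(d,200,140,260,150,3,"crop2.png")
d=optics.capture("side"); cv2.imwrite("pics/side2.png",d["img"])
E
```

```text
2.7583 [ 1.27867016e-03  3.28409524e-03 -1.49508241e-01  1.41811643e+00
  1.37360241e-04  1.69071701e+00]
```

View pics/crop2.png

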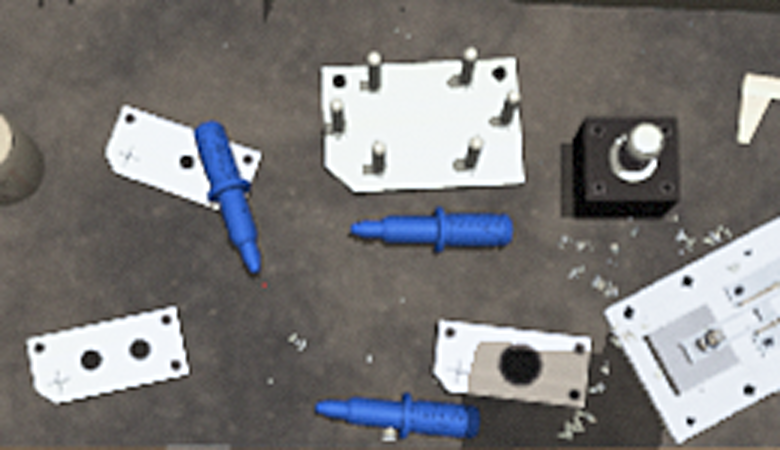

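View pics/side2.png

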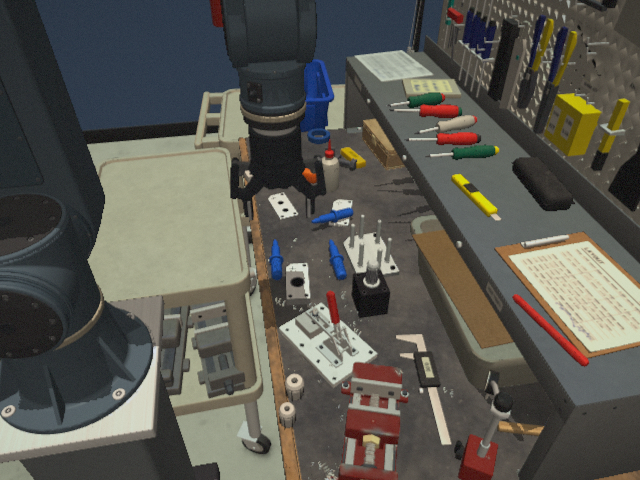

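```bash
cat >> h.py <<'E'
def both(fn):
    out=[]
    for cam in ("top","side"): out.append(fn(optics.capture(cam)))
    return np.array(out)
E
python3 - <<'E'
from h import *
d=optics.capture("top"); C=cloud(d)
for u in (360,375,390): print([ (round(float(C[v,u,0]),3),round(float(C[v,u,2]),3)) for v in range(278,300,3)])
r.reach([.4412,.1271,.10],qdown(-.12)); print(current_ft_force(), current_width())
print(r.line_to([.4412,.1271,.006],v=.1,until_force=8), current_tcp_pos())
gripper_close(30); print(current_width(), current_ft_force(),current_clock())
d=optics.capture("side"); crop(d,200,140,200,150,4,"grip_b.png")
E
```

```text
[(0.406, 0.001), (0.399, -0.0), (0.393, 0.0), (0.386, 0.003), (0.38, -0.008), (0.373, 0.001), (0.367, -0.002), (0.36, 0.003)]
[(0.406, 0.001), (0.399, 0.004), (0.393, 0.001), (0.386, 0.001), (0.38, -0.01), (0.373, -0.0), (0.367, -0.003), (0.36, 0.003)]
[(0.406, 0.0), (0.399, 0.001), (0.393, 0.005), (0.386, 0.003), (0.38, -0.006), (0.373, -0.0), (0.367, 0.001), (0.36, -0.002)]
[0.12692422 0.04779796 0.28034976] 1.0019837659397233
False [0.4416472  0.12718089 0.00655399]
0.579746562162072 [-1.37925621 -0.78419238  8.48163586] 5.3167
```

View pics/grip_b.png

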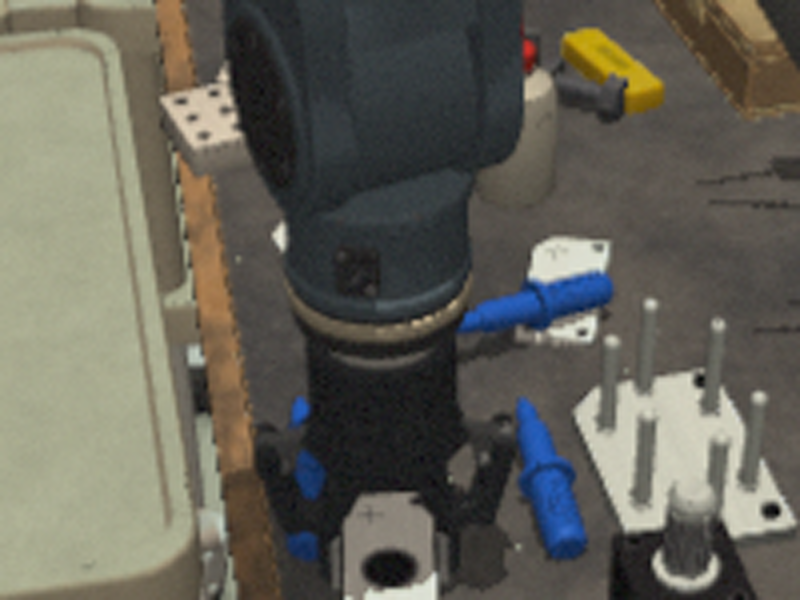

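```bash
python3 - <<'E'
from h import *
t=current_tcp_pos(); q=current_tool_rot(); M=R.from_quat([q[1],q[2],q[3],q[0]]).as_matrix(); print(t, np.arctan2(M[1,0],M[0,0]), M[:,2])
open_gripper(); r.line_to([.4412,.1271,.10],v=.2); r.reach([.38,-.05,.25],qdown(-.12))
d=[optics.capture(c) for c in ("top","side")]
for x in d:
    f=fit(x,PL,0,.02,np.array([.441,.127,-.12])); g=fit(x,NE,0,.012,np.array([.62,.191,.055]),.01); print(np.round(f[0],4),round(f[1][0],1),np.round(g[0],4))
    overlay(x,[(f[0],PL,.02)],(330,230,80,60) if x is d[0] else (270,250,80,60),6,"chk%d.png"%x["shot"])
    print(x["shot"])
print(current_clock())
E
ls pics
```

```text
[0.44150429 0.12717497 0.00650621] -0.1199283140601308 [ 7.38239991e-04  1.39499548e-04 -9.99999718e-01]
[ 0.4414  0.1287 -0.1179] 19.1 [0.621  0.1919 0.0559]
12
[ 0.4405  0.1269 -0.1239] 19.0 [0.6195 0.1906 0.0518]
13
7.4833
c0.npy
cc1.png
chk12.png
chk13.png
crop0.png
crop1.png
crop1s.png
crop2.png
grip_b.png
ov_side.png
ov_top.png
side0.png
side2.png
top0.png
```

```bash
python3 - <<'E'
from h import *
r.reach([.4414,.1274,.10],qdown(-.12)); r.line_to([.4414,.1274,.006],v=.15)
gripper_close(60); print(current_width(),current_tcp_pos())
r.line_to([.4414,.1274,.16],v=.15)
r.reach([.6207,.1912,.16],qdown(.0545)); r.line_to([.6207,.1912,.100],v=.1)
print(current_tcp_pos(),current_ft_force(),current_clock())
d=optics.capture("side"); crop(d,290,170,150,110,5,"pre_b.png")
d=optics.capture("top"); crop(d,290,140,150,110,5,"pre_bt.png")
E
```

```text
0.5680895797395321 [0.44186208 0.12753137 0.00691437]
[0.62094423 0.19125423 0.10085575] [-0.72886527  0.24265515 -1.62516161] 12.3667
```

View pics/pre_b.png

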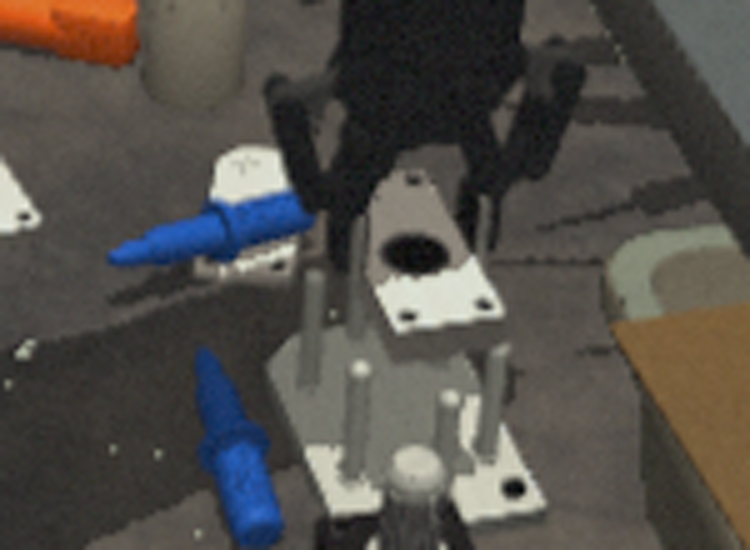

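View pics/pre_bt.png

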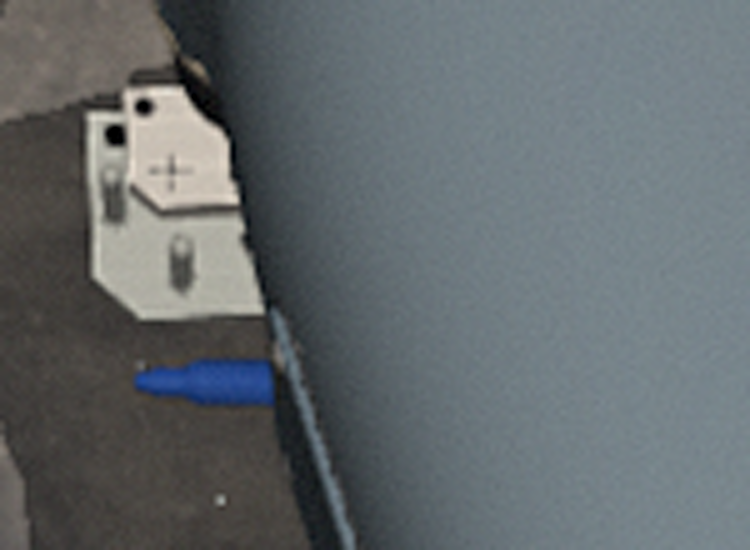

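```bash
python3 - <<'E'
from h import *
for cam,bx in (("top",(290,140,150,110)),("side",(290,170,150,110))):
    d=optics.capture(cam); n=(.621,.1919,.056) if cam=="top" else (.6195,.1906,.053)
    off=np.array(n)-(.6209,.1912,.0545); 
    overlay(d,[(np.array([.6209,.1912,.0545])+off,PL,.114),(n,NE,.012)],bx,5,f"pr_{cam}.png")
E
```

```text
(no output)
```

View pics/pr_top.png

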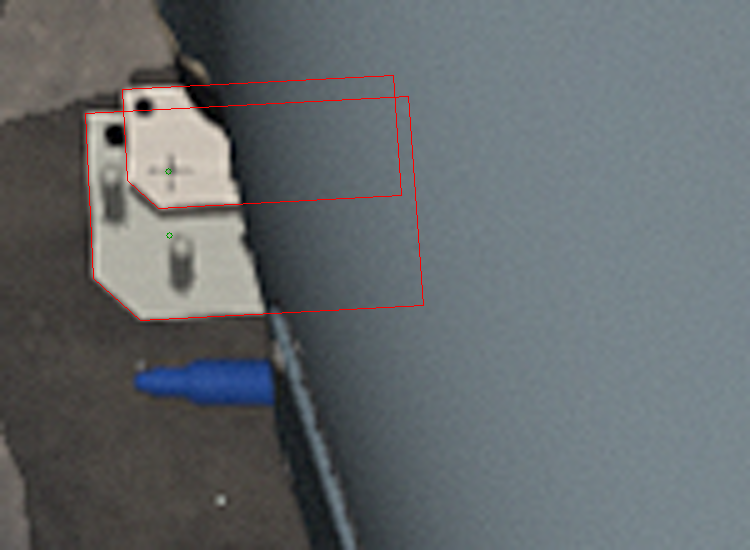

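View pics/pr_side.png

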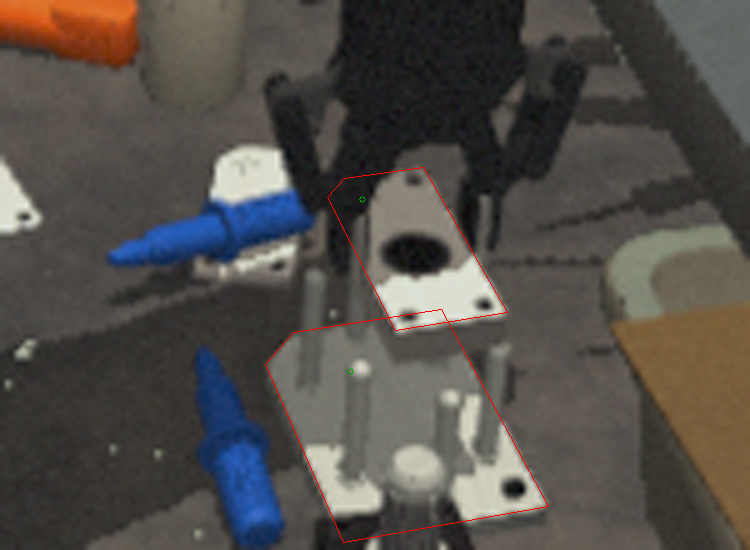

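```bash
python3 - <<'E'
from h import *
r.line_to([.6207,.1922,.094],v=.05)
f0=np.array(current_ft_force())
for z in (.075,.055,.035,.024):
    s=r.line_to([.6207,.1922,z],v=.08,until_force=12); print(z,s,np.round(current_tcp_pos(),4),np.round(np.array(current_ft_force())-f0,1))
    if s: break
print(current_clock())
E
```

```text
0.075 False [0.6203 0.1921 0.0745] [-0.4  1.1  0.4]
0.055 False [0.6205 0.1921 0.0548] [-1.7  0.6 -0.2]
0.035 False [0.6204 0.1921 0.0347] [-0.5  1.1  0.2]
0.024 False [0.6204 0.1921 0.0237] [-0.8 -0.2 -0.6]
14.3083
```

```bash
python3 - <<'E'
from h import *
print(r.line_to([.6207,.1922,.0165],v=.02,until_force=5),np.round(current_tcp_pos(),4),np.round(current_ft_force(),1))
t=np.array(current_tcp_pos())
open_gripper(); r.line_to([t[0],t[1],.15],v=.2)
r.reach([.568,.055,.18],qdown(0.)); print(current_clock())
d=optics.capture("side"); crop(d,290,170,150,110,5,"pl_b.png")
d=optics.capture("top"); crop(d,290,140,150,110,5,"pl_bt.png")
C=cloud(d)
E
```

```text
True [0.6211 0.1923 0.019 ] [-1.3 -0.2  9.9]
16.5667
```

View pics/pl_b.png

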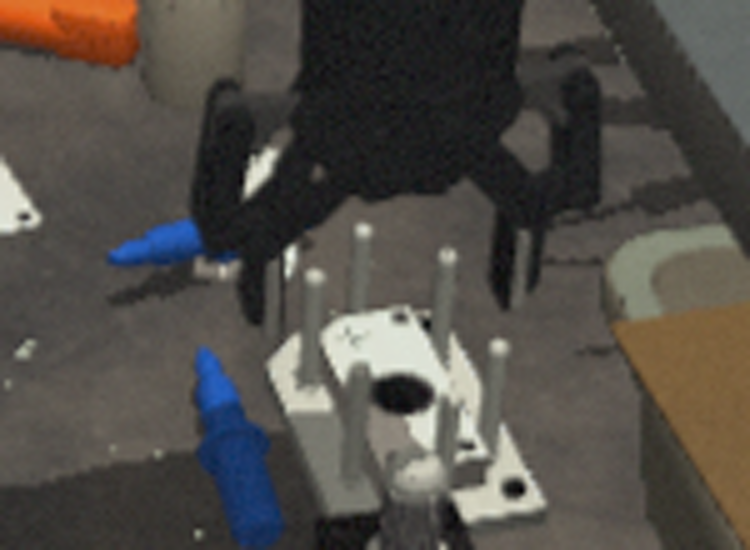

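View pics/pl_bt.png

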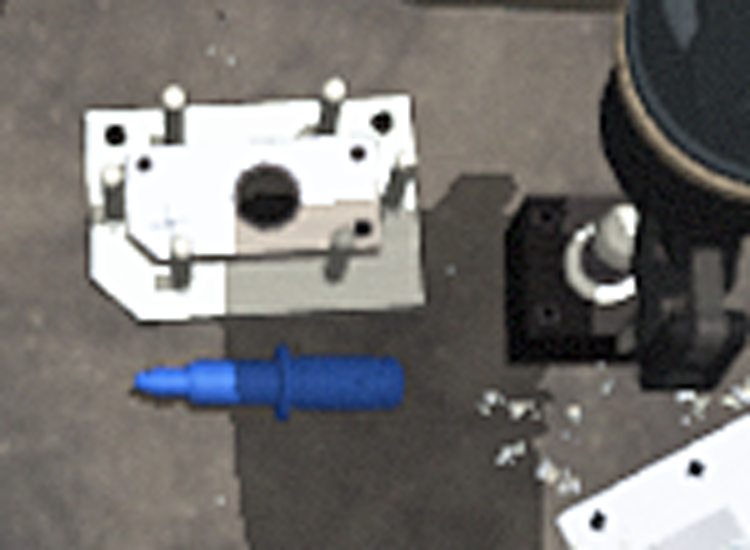

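```bash
python3 - <<'E'
from h import *
D={"top":dict(img=cv2.imread("pics/top0.png"),vertical_fov=54.283383794495975,cx=328.15071607236456,cy=238.0755116434498,xyz=[0.34586194,0.22523562,1.02925235],rotation=[-0.04837758,0.70561629,-0.70495998,0.05288373]),
"side":dict(img=cv2.imread("pics/side0.png"),vertical_fov=51.37842406951766,cx=315.69424903618125,cy=240.82237205652115,xyz=[0.33890014,-0.64983977,0.77966432],rotation=[-0.42312761,0.90136722,-0.08397286,0.03806189])}
for c,bx in (("top",(370,150,80,80)),("side",(330,240,80,80))):
    d=D[c]; f=fit(d,(.060,.066,.0),0,.066,np.array([.572,.053,.0]),.004); print(c,np.round(f[0],4),f[1])
    p=f[0]; u0,v0,w,h=bx; k=7
    im=cv2.resize(d["img"][v0:v0+h,u0:u0+w],None,fx=k,fy=k,interpolation=cv2.INTER_CUBIC)
    P=poly(.06,.066,0);cc,s=np.cos(p[2]),np.sin(p[2]);Q=P@np.array([[cc,s],[-s,cc]])+p[:2]
    def dr(pts,col): cv2.polylines(im,[np.round((proj(d,pts)-[u0,v0]+.5)*k-.5).astype(np.int32)],True,col,1)
    dr(np.c_[Q,np.full(5,.066)],(0,0,255))
    t=np.linspace(0,6.28,40)
    for rr,z,col in ((.017,.071,(0,255,0)),(.012,.122,(255,0,255))): dr(np.c_[p[0]+rr*np.cos(t),p[1]+rr*np.sin(t),np.full(40,z)],col)
    cv2.imwrite(f"pics/blk_{c}.png",im)
a=cv2.imread("pics/blk_top.png");b=cv2.imread("pics/blk_side.png");cv2.imwrite("pics/blk.png",cv2.resize(np.hstack([a,b]),None,fx=.71,fy=.71))
E
```

```text
top [ 0.5824  0.046  -0.0127] (np.float64(9.699818062388193), array([55.22164544,  9.99942462, 96.66456956]))
side [ 0.5858  0.0642 -0.0329] (np.float64(18.305161961891635), array([124.98605419,  23.1785727 ,  82.22857621]))
```

View pics/blk.png

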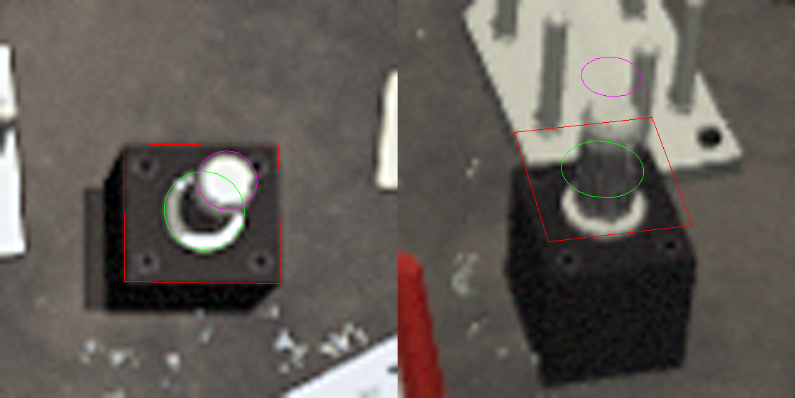

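```bash
python3 - <<'E'
from h import *
x,y=.5824,.0455
r.reach([x,y,.165],qdown(0.)); f0=np.array(current_ft_force())
print(r.line_to([x,y,.080],v=.1,until_force=8),current_tcp_pos())
gripper_close(20); print(current_width(),np.round(np.array(current_ft_force())-f0,1))
open_gripper()
r.line_to([x,y,.080],qdown(np.pi/2),v=.05); gripper_close(60)
print(current_width(),np.round(np.array(current_ft_force())-f0,1),np.round(current_tcp_pos(),4),current_clock())
d=optics.capture("side"); crop(d,300,190,120,90,6,"pg.png")
E
```

```text
False [0.58281529 0.04556246 0.08069681]
0.27271257356974604 [-1.7  0.4  3.5]
0.2662062995787375 [0.1 1.1 3.7] [0.5824 0.0455 0.0801] 21.4417
```

View pics/pg.png

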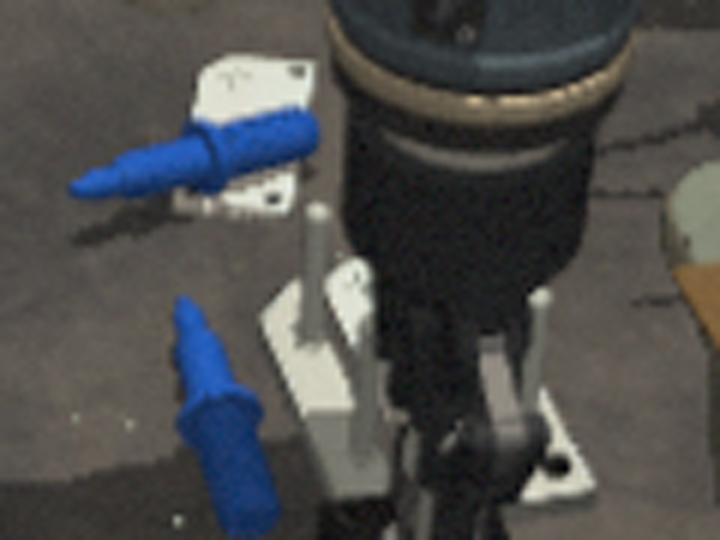

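```bash
python3 - <<'E'
from h import *
r.line_to([.5824,.0455,.19],v=.1); print(current_ft_force(),current_width())
for cam,bx in (("top",(300,160,70,50)),("side",(330,210,70,50))):
    d=optics.capture(cam); f=fit(d,PL,.012,.032,np.array([.6207,.1918,.0545]),.004); print(cam,np.round(f[0],4),f[1])
    overlay(d,[(f[0],PL,.032)],bx,10,f"x_{cam}.png")
    print(proj(d,[[.6207-.0121,.1922+.0374,.032]]))
E
python3 -c "
import cv2,numpy as np
a=cv2.imread('pics/x_top.png');b=cv2.imread('pics/x_side.png');cv2.imwrite('pics/x.png',cv2.resize(np.vstack([a,b]),None,fx=.6,fy=.6))"
```

```text
[-0.10471237  0.12623299 -2.66891808] 0.26309654367163987
top [0.6212 0.192  0.0562] (np.float64(39.49500324435499), array([229.65510787,  80.33220574, 198.19668812]))
[[323.2858962  184.33295749]]
side [0.6143 0.2011 0.0742] (np.float64(30.206882257819764), array([95.16397833, 96.35552654, 93.29380196]))
[[360.2713579 236.9408487]]
```

View pics/x.png

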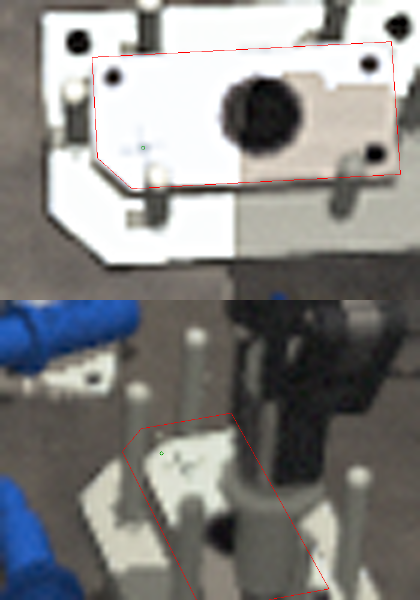

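```bash
python3 - <<'E'
from h import *
X=[.6088,.2292]
r.reach(X+[.185],qdown(np.pi/2)); r.line_to(X+[.0761+.038],v=.1)
print(current_tcp_pos(),current_ft_force(),current_clock())
for cam,bx in (("top",(300,160,70,50)),("side",(330,200,70,50))):
    d=optics.capture(cam); crop(d,*bx,10,f"h_{cam}.png")
E
python3 -c "
import cv2,numpy as np
a=cv2.imread('pics/h_top.png');b=cv2.imread('pics/h_side.png');cv2.imwrite('pics/h.png',cv2.resize(np.vstack([a,b]),None,fx=.6,fy=.6))"
```

```text
[0.60918617 0.22912917 0.1148318 ] [-1.06925631 -0.05226237 -2.46504   ] 24.4667
```

View pics/h.png

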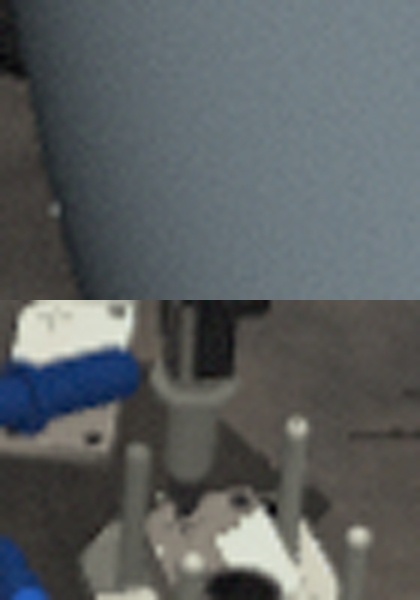

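```bash
python3 - <<'E'
from h import *
d=optics.capture("side"); X=np.array([.6088,.2292])
u0,v0,k=345,215,20; im=cv2.resize(d["img"][v0:v0+30,u0:u0+40],None,fx=k,fy=k,interpolation=cv2.INTER_CUBIC)
im=np.clip(im.astype(float)*1.6,0,255).astype(np.uint8)
for p,c in (([*X,.032],(0,255,0)),([*(X),.038],(0,0,255)),([*X,.060],(255,0,255)),([X[0]-.001,X[1]-.0013,.038],(0,255,255))):
    q=(proj(d,[p])[0]-[u0,v0]+.5)*k-.5; cv2.circle(im,tuple(int(t) for t in q),5,c,1)
cv2.imwrite("pics/hs.png",im)
E
```

```text
(no output)
```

View pics/hs.png

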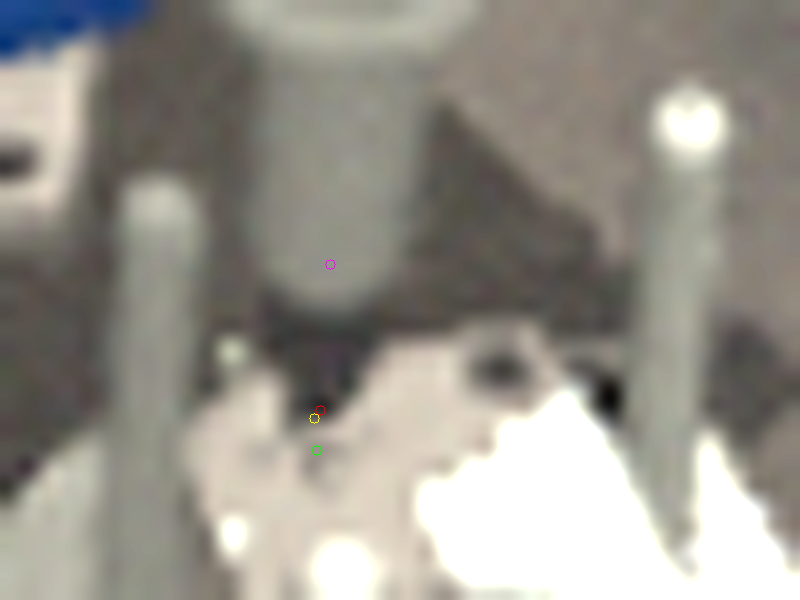

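```bash
cat >> h.py <<'E'
def punch(X,ztop,off=.0761,yaw=np.pi/2):
    f0=np.array(current_ft_force()); z0=ztop+off
    X=list(X)
    c=r.line_to(X+[z0-.004],v=.02,until_force=4); tc=np.array(current_tcp_pos()); print("contact",c,tc.round(4),np.round(np.array(current_ft_force())-f0,1))
    zc=tc[2]
    s=r.line_to(X+[zc-.0073],v=.015,until_force=11.3); t=np.array(current_tcp_pos()); f=np.array(current_ft_force())-f0
    print("press",s,t.round(4),f.round(1)); r.dwell(.8); print("hold",np.round(np.array(current_ft_force())-f0,1),np.round(current_tcp_pos(),4))
    t=np.array(current_tcp_pos())
    r.line_to([X[0],X[1],z0+.03],v=.03); r.line_to(X+[.19],v=.12)
    print("after",np.round(np.array(current_ft_force())-f0,1),current_width(),current_clock())
E
python3 - <<'E'
from h import *
punch([.6088,.2292],.032)
E
```

```text
contact True [0.6088 0.2292 0.1062] [1.2 0.7 7.1]
press False [0.6091 0.2293 0.0995] [-1.1  0.6 13.5]
hold [-0.7 -0.1 13.1] [0.6092 0.2293 0.0996]
after [-0.5  0.9  0.1] 0.2614698227186042 28.5083
```

```bash
cat >> h.py <<'E'
def putback(x=.5824,y=.0455):
    r.reach([x,y,.185],qdown(np.pi/2)); f0=np.array(current_ft_force())
    a=r.line_to([x,y,.087],v=.1,until_force=8); print("in",a,np.round(current_tcp_pos(),4))
    if a: return False
    b=r.line_to([x,y,.0785],v=.02,until_force=3); print("seat",b,np.round(current_tcp_pos(),4),np.round(np.array(current_ft_force())-f0,1))
    open_gripper(); r.line_to([x,y,.17],v=.2); return True
E
python3 - <<'E'
from h import *
putback(); r.reach([.40,.05,.28],qdown(.2)); print(current_clock())
it=[]
d=optics.capture("top"); cv2.imwrite("pics/t3.png",d["img"]); crop(d,200,140,260,150,3,"crop3.png")
for n,g in (("c",[.4472,.4201,.22]),("d",[.594,.371,-.35])):
    f=fit(d,PL,0,TH[n],np.array(g)); print(n,np.round(f[0],4),f[1])
d=optics.capture("side"); f=fit(d,PL,0,.014,np.array([.446,.419,.22])); print(np.round(f[0],4),f[1]); crop(d,250,170,150,110,5,"crop3s.png")
E
```

```text
in False [0.5829 0.0456 0.0877]
seat True [0.5826 0.0456 0.0801] [-2.2  0.3  9.4]
33.3083
c [0.4473 0.4202 0.2201] (np.float64(8.69709458903777), array([243.27432938,  -3.66897967,  93.16614914]))
d [ 0.5938  0.3714 -0.35  ] (np.float64(19.565283381263487), array([198.6752323 , -34.18752768,  99.05144253]))
[0.4457 0.4192 0.2221] (np.float64(7.649678239430856), array([205.63649063,  81.25452575,  76.47278159]))
```

View pics/crop3.png

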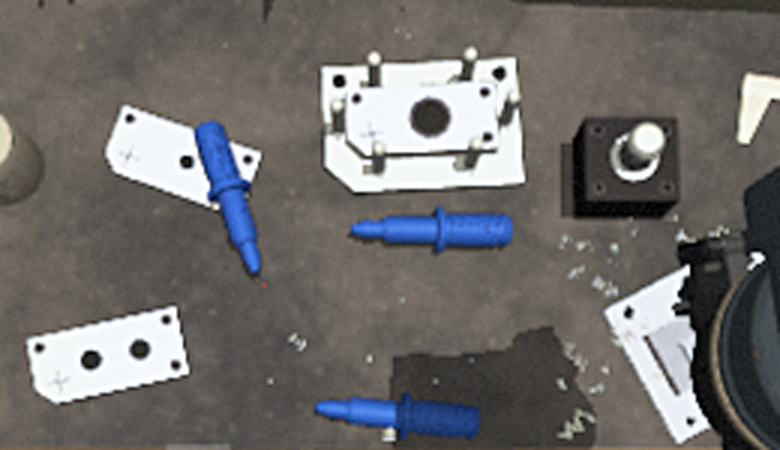

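View pics/crop3s.png

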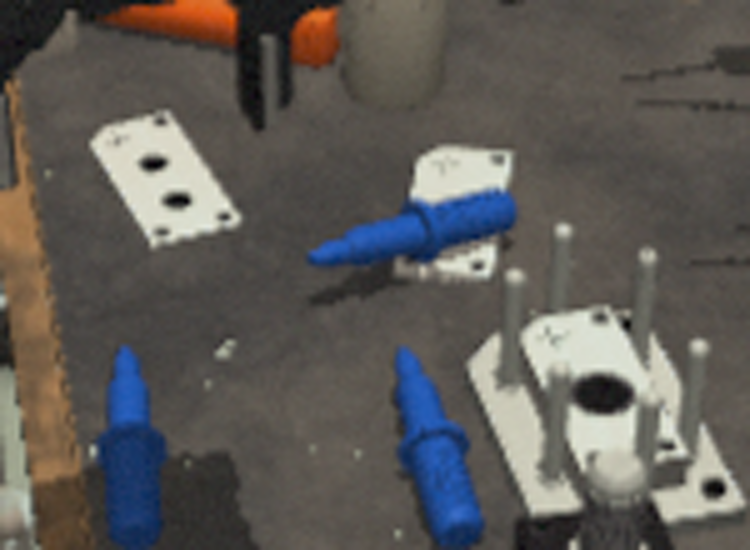

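```bash
cat >> h.py <<'E'
def pick(x,y,yaw,z=.006,zup=.16,grip=60):
    q=qdown(yaw); r.reach([x,y,.10],q); f0=np.array(current_ft_force())
    s=r.line_to([x,y,z],v=.12,until_force=10); print("down",s)
    gripper_close(grip); t=np.array(current_tcp_pos()); print("w",current_width(),t.round(4),np.round(np.array(current_ft_force())-f0,1))
    r.line_to([x,y,zup],v=.15); print("lifted",np.round(np.array(current_ft_force())-f0,1),current_width(),current_clock()); return t[2]
def lower(x,y,zs,lim=12):
    f0=np.array(current_ft_force())
    for z in zs:
        s=r.line_to([x,y,z],v=.08,until_force=lim); print(z,s,np.round(current_tcp_pos(),4),np.round(np.array(current_ft_force())-f0,1))
        if s: return False
    return True
E
python3 - <<'E'
from h import *
zg=pick(.4470,.4198,.221)
r.reach([.6208,.1920,.16],qdown(.055)); r.line_to([.6208,.1920,.100],v=.1)
for cam,bx in (("top",(290,140,150,110)),("side",(290,170,150,110))):
    d=optics.capture(cam); off=np.array([0.0002,.0004,0]) if cam=="top" else np.array([-.001,-.001,0])
    zt=.100-zg+.014; overlay(d,[(np.array([.6208,.192,.055])+off,PL,zt)],bx,5,f"prc_{cam}.png")
E
```

```text
down False
w 0.5563284830669907 [0.4473 0.4201 0.007 ] [-1.8 -2.3 11.2]
lifted [-0.   1.4 -2.3] 0.5589158082933325 37.5083
```

View pics/prc_top.png

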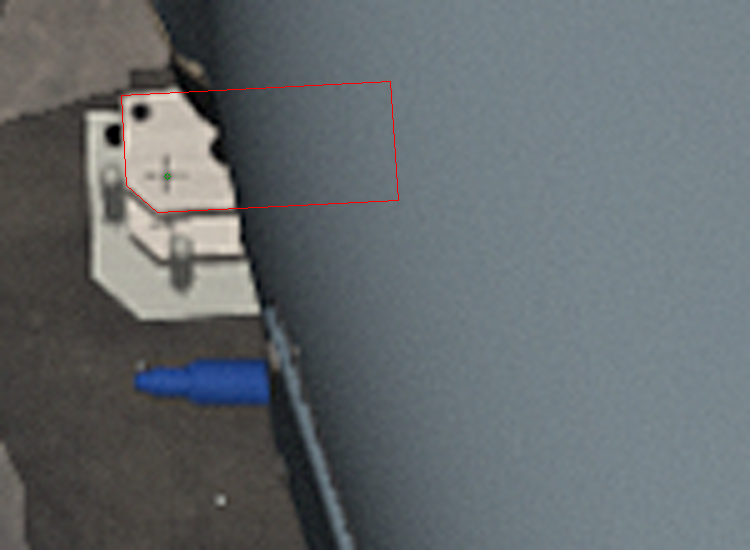

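View pics/prc_side.png

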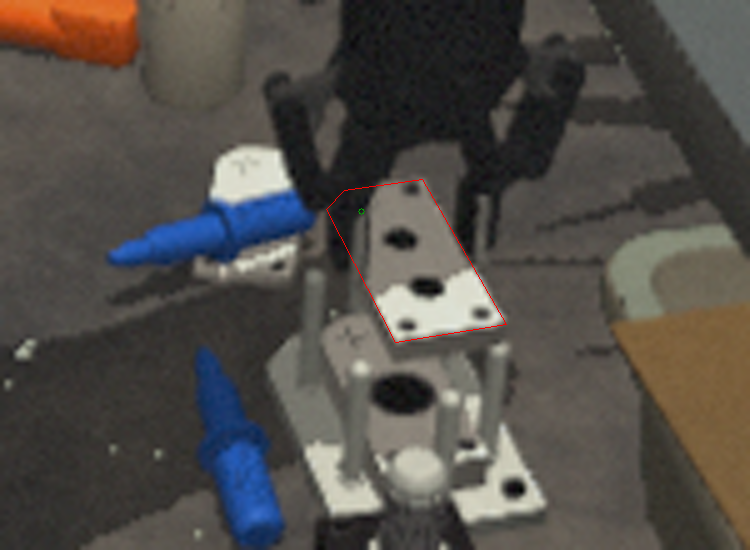

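Plate matches prediction within a fraction of a pixel. Lower it and release.

```bash
python3 - <<'E'
from h import *
ok=lower(.6208,.1920,(.085,.065,.046))
if ok:
    print(r.line_to([.6208,.1920,.036],v=.02,until_force=5),np.round(current_tcp_pos(),4),np.round(current_ft_force(),1))
    open_gripper(); r.line_to([.6208,.1920,.15],v=.2); r.reach([.5824,.0455,.185],qdown(0.))
    for cam,bx in (("top",(300,160,70,50)),("side",(330,200,70,50))):
        d=optics.capture(cam); 
        if cam=="top":
            f=fit(d,PL,.032,.046,np.array([.6212,.192,.056]),.004); print(np.round(f[0],4),f[1])
        overlay(d,[(f[0],PL,.046)],bx,10,f"pc_{cam}.png")
print(current_clock())
E
```

```text
0.085 False [0.6205 0.1919 0.0847] [ 0.1 -0.2  1. ]
0.065 False [0.6205 0.1919 0.0648] [-0.8  0.2  0. ]
0.046 False [0.6205 0.1919 0.0458] [-0.1 -0.6  0.5]
True [0.6211 0.1921 0.0391] [0.1 0.3 6.5]
[0.6208 0.1928 0.0595] (np.float64(40.1740159670983), array([231.79929548,  58.08073225, 184.85546052]))
42.9333
```

View pics/pc_top.png

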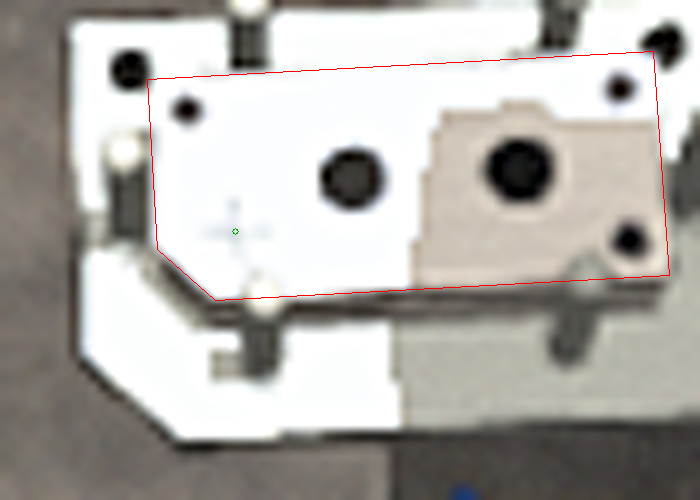

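View pics/pc_side.png

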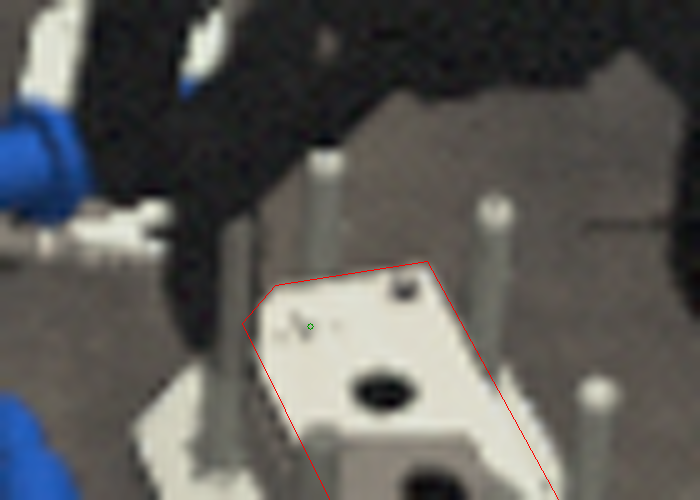

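```bash
cat >> h.py <<'E'
def getpunch(x=.5824,y=.0455):
    r.reach([x,y,.165],qdown(0.)); f0=np.array(current_ft_force())
    if r.line_to([x,y,.080],v=.1,until_force=8): print("HIT"); return False
    gripper_close(20); print(current_width()); open_gripper()
    r.line_to([x,y,.080],qdown(np.pi/2),v=.05); gripper_close(60)
    t=np.array(current_tcp_pos()); print(current_width(),np.round(np.array(current_ft_force())-f0,1),t.round(4))
    r.line_to([x,y,.19],v=.12); return True
def punch2(X,ztop,off=.0761,depth=.0072):
    X=list(X); z0=ztop+off
    r.reach(X+[.19],qdown(np.pi/2)); r.line_to(X+[z0+.008],v=.1); r.dwell(.2); f0=np.array(current_ft_force())
    c=r.line_to(X+[z0+.001],v=.03,until_force=4); print("pre",c,np.round(current_tcp_pos(),4))
    s=r.line_to(X+[z0-depth],v=.012,until_force=11.3); print("press",s,np.round(current_tcp_pos(),4),np.round(np.array(current_ft_force())-f0,1))
    r.dwell(.4); print("hold",np.round(np.array(current_ft_force())-f0,1),np.round(current_tcp_pos(),4)); r.dwell(.4)
    r.line_to(X+[z0+.03],v=.03); r.line_to(X+[.19],v=.12)
    print("after",np.round(np.array(current_ft_force())-f0,1),current_width(),current_clock())
E
python3 - <<'E'
from h import *
if getpunch(): punch2([.6087,.2295],.046)
E
```

```text
0.27739638649821957
0.26548842688619023 [-1.9  0.8  2.1] [0.5824 0.0456 0.0802]
pre False [0.6085 0.2294 0.1228]
press False [0.6091 0.2296 0.1156] [-1.8 -0.6  9.3]
hold [-2.1 -0.4  9.9] [0.609  0.2296 0.1156]
after [-0.2 -0.4 -1.8] 0.2625227152884527 54.3667
```

```bash
python3 - <<'E'
from h import *
putback(); r.reach([.40,.05,.28],qdown(.2)); print(current_clock())
d=optics.capture("top"); f=fit(d,PL,0,.008,np.array([.594,.371,-.35])); print(np.round(f[0],4),f[1]); 
overlay(d,[(f[0],PL,.008)],(220,160,80,80),7,"d_top.png")
C=cloud(d); 
d=optics.capture("side"); overlay(d,[(f[0]-[.001,.001,0],PL,.008)],(300,180,80,60),8,"d_side.png"); cv2.imwrite("pics/s5.png",d["img"])
E
```

```text
in False [0.5828 0.0456 0.0876]
seat True [0.5826 0.0455 0.0801] [ 0.2 -1.5  8.1]
59.1667
[ 0.5939  0.3717 -0.3546] (np.float64(19.594787117869398), array([199.30788586, -35.03410497, 100.06398424]))
```

View pics/d_top.png

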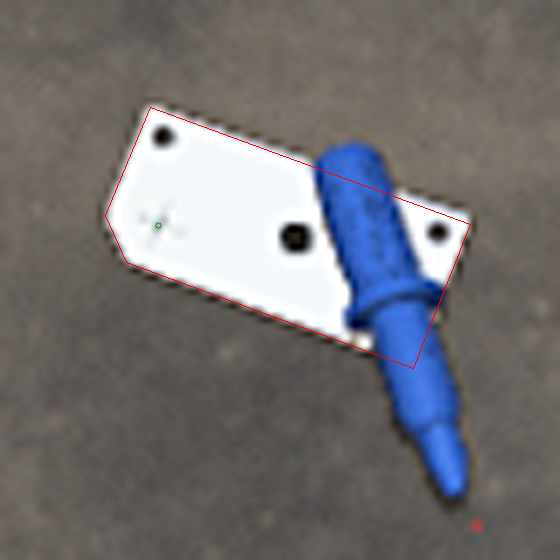

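View pics/d_side.png

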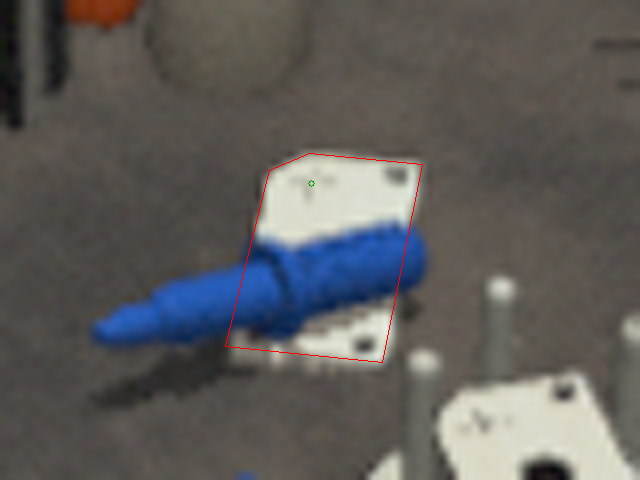

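View pics/s5.png

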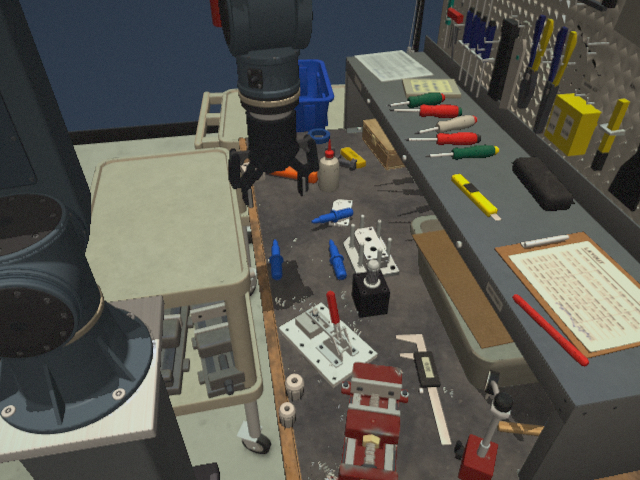

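```bash
python3 - <<'E'
from h import *
d=optics.capture("top")
uv=np.array([[348,152],[395,303],[455,492]])/7+[220,160]-.43
P=np.vstack([onplane(d,uv[0],.024),onplane(d,uv[1],.025),onplane(d,uv[2],.022)]); print(P.round(4))
ax=P[0]-P[2]; yaw=np.arctan2(ax[1],ax[0]); print(yaw,np.linalg.norm(ax[:2]))
C=cloud(d); B=d["img"].astype(int); m=(B[...,0]>B[...,2]+60); m[:, :260]=0; m[:,290:]=0; m[:175]=0;m[235:]=0
Q=C[m]; print(len(Q)); 
s=Q[:,:2]@(ax[:2]/np.linalg.norm(ax[:2])); 
for lo in np.arange(s.min(),s.max(),.012): k=(s>=lo)&(s<lo+.012); print(np.round(np.median(Q[k],0),3), np.round(np.percentile(Q[k,2],95),3))
E
```

```text
[[0.6174 0.3488 0.024 ]
 [0.5686 0.3331 0.025 ]
 [0.5092 0.3138 0.022 ]]
0.3131213397687303 0.11370212355846801
461
[0.346 0.225 1.029] 1.029
  return _methods._mean(a, axis=axis, dtype=dtype,
  ret = um.true_divide(
Traceback (most recent call last):
IndexError: index -1 is out of bounds for axis 0 with size 0
```

```bash
python3 - <<'E'
from h import *
d=optics.capture("top"); C=cloud(d); B=d["img"].astype(int); m=(B[...,0]>B[...,2]+60)&(d["z_map"]>0); m[:, :260]=0; m[:,290:]=0; m[:175]=0;m[235:]=0
Q=C[m]; s=Q[:,:2]@[.951,.308]
for lo in np.arange(s.min(),s.max()-.003,.012): k=(s>=lo)&(s<lo+.012); print(np.round(np.median(Q[k],0),3), np.round(np.percentile(Q[k,2],[50,85,95]),3))
E
```

```text
[0.513 0.314 0.034] [0.034 0.036 0.038]
[0.524 0.318 0.035] [0.035 0.036 0.038]
[0.535 0.323 0.036] [0.036 0.038 0.039]
[0.546 0.325 0.035] [0.035 0.037 0.038]
[0.557 0.33  0.034] [0.034 0.036 0.037]
[0.569 0.334 0.035] [0.035 0.04  0.041]
[0.581 0.337 0.034] [0.034 0.036 0.037]
[0.592 0.342 0.032] [0.032 0.035 0.037]
[0.603 0.346 0.031] [0.031 0.033 0.034]
[0.612 0.349 0.029] [0.029 0.032 0.033]
[0.625 0.353 0.001] [0.001 0.002 0.002]
```

```bash
python3 - <<'E'
from h import *
yw=.313+np.pi/2
x,y=.593,.341
r.reach([x,y,.12],qdown(yw)); print(np.round(current_q(),2)); f0=np.array(current_ft_force())
print(r.line_to([x,y,.0125],v=.1,until_force=8),np.round(current_tcp_pos(),4))
gripper_close(30); print(current_width(),np.round(np.array(current_ft_force())-f0,1))
r.line_to([x,y,.07],v=.08)
d=optics.capture("side"); crop(d,250,150,160,120,5,"blue1.png")
r.line_to([.487,.44,.07],v=.15)
print(r.line_to([.487,.44,.006],v=.05,until_force=4),np.round(current_tcp_pos(),4)); print(current_clock())
d=optics.capture("side"); crop(d,230,130,160,120,5,"blue2.png")
E
```

```text
[ 0.52  0.64  0.32  1.26 -0.    0.21]
False [0.5934 0.3413 0.0133]
0.2659442669391489 [-0.7  0.3  2.6]
False [0.4872 0.4402 0.0064]
66.0833
```

View pics/blue1.png

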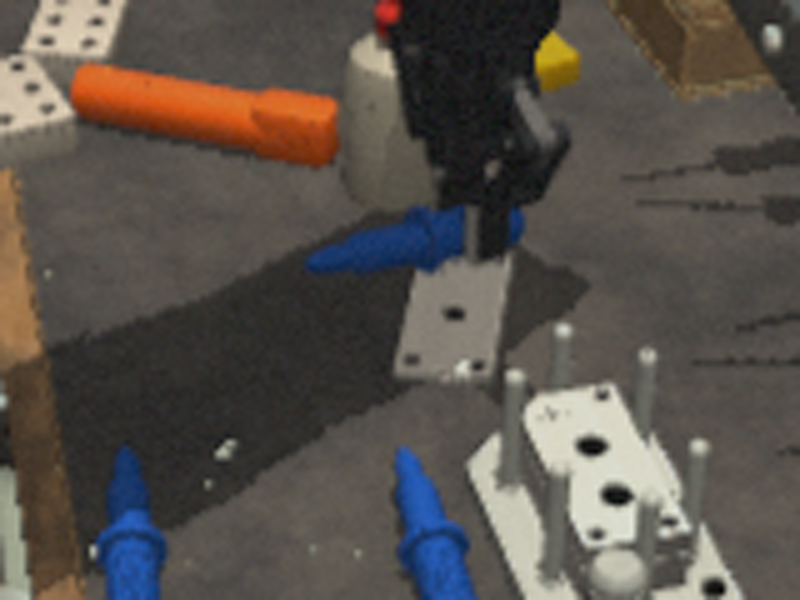

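View pics/blue2.png

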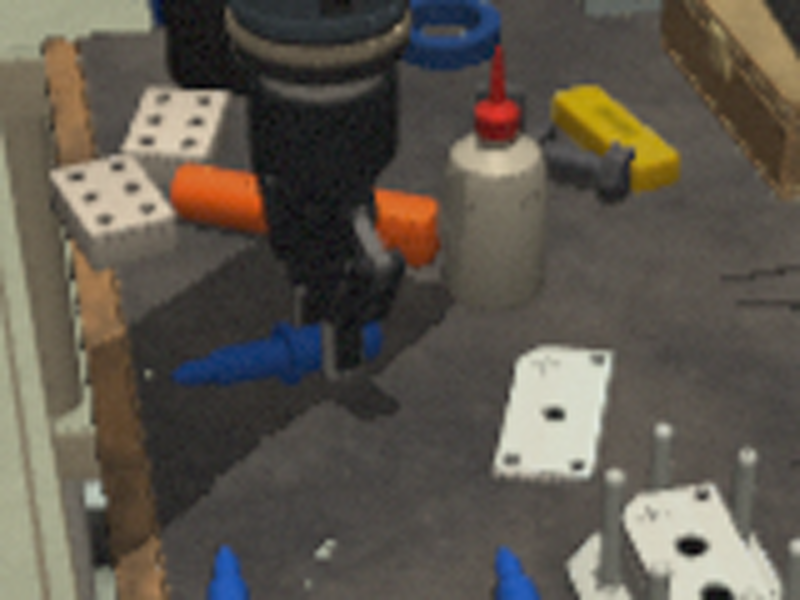

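Held just above the bench, clear of all. Lower the last few mm, release, and re-measure plate d.

```bash
python3 - <<'E'
from h import *
print(r.line_to([.487,.44,.003],v=.02,until_force=4),np.round(current_tcp_pos(),4))
open_gripper(); r.line_to([.487,.44,.12],v=.15); r.reach([.42,.10,.28],qdown(.2)); print(current_clock())
d=optics.capture("top"); ft=fit(d,PL,0,.008,np.array([.594,.371,-.35])); print(np.round(ft[0],4),ft[1]); overlay(d,[(ft[0],PL,.008)],(190,140,130,150),4,"d2_top.png")
d=optics.capture("side"); fs=fit(d,PL,0,.008,np.array([.594,.371,-.35])); print(np.round(fs[0],4),fs[1])
E
```

```text
True [0.4876 0.4403 0.0047]
69.325
[ 0.5942  0.3713 -0.349 ] (np.float64(11.845906017485492), array([248.98435678,  -8.31961798, 105.04115608]))
[ 0.5933  0.3698 -0.3409] (np.float64(10.490376453332523), array([205.28436021, 103.81026895,  85.01237698]))
```

View pics/d2_top.png

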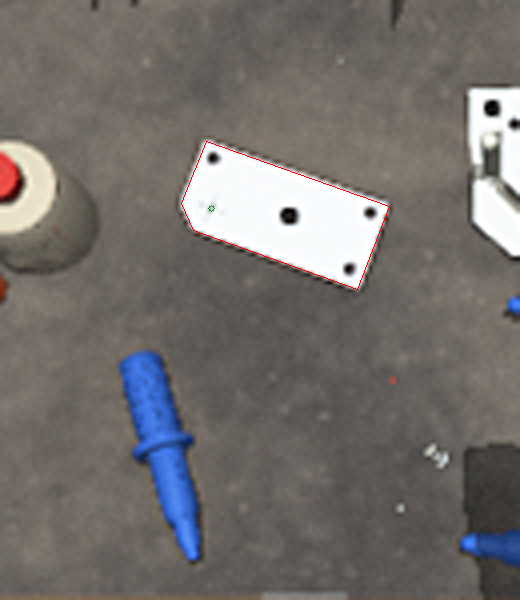

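```bash
python3 - <<'E'
from h import *
zg=pick(.5940,.3708,-.345,z=.0025,zup=.16,grip=50); print(zg)
r.reach([.6208,.1920,.17],qdown(.055)); r.line_to([.6208,.1920,.104],v=.1)
for cam,bx in (("top",(290,140,150,110)),("side",(290,170,150,110))):
    d=optics.capture(cam); off=np.array([0.0002,.0004,0]) if cam=="top" else np.array([-.001,-.001,0])
    zt=.104-zg+.008; overlay(d,[(np.array([.6208,.192,.055])+off,PL,zt)],bx,5,f"prd_{cam}.png")
E
```

```text
down False
w 0.5491117948811776 [0.5943 0.371  0.0036] [-2.4 -2.   9.9]
lifted [-0.2  0.6 -1.4] 0.5456888434543288 73.4417
0.003622886982162333
```

View pics/prd_top.png

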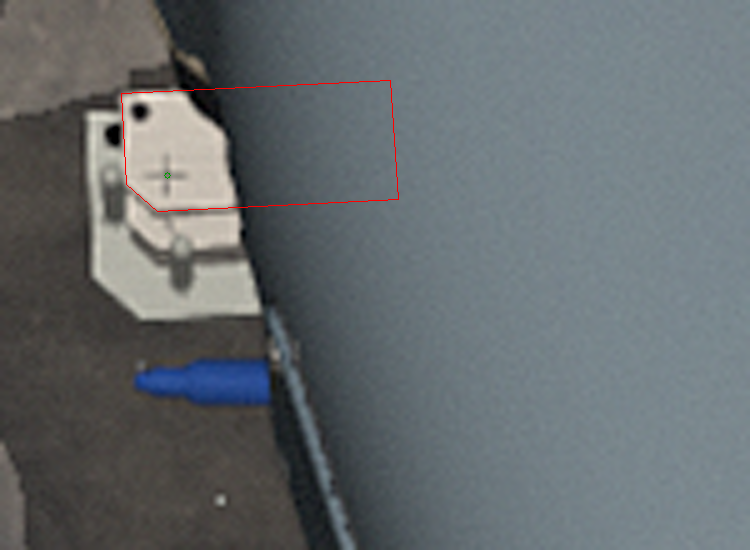

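View pics/prd_side.png

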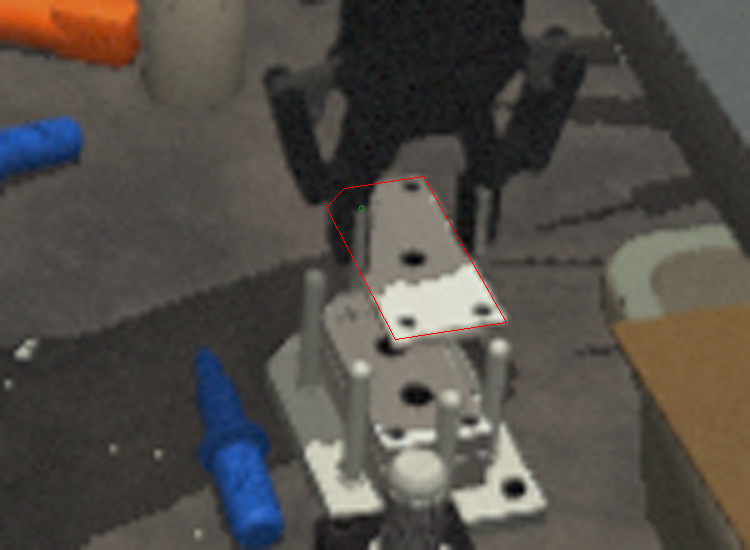

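```bash
python3 - <<'E'
from h import *
ok=lower(.6208,.1920,(.085,.065,.056))
if ok:
    print(r.line_to([.6208,.1920,.046],v=.02,until_force=5),np.round(current_tcp_pos(),4),np.round(current_ft_force(),1))
    open_gripper(); r.line_to([.6208,.1920,.15],v=.2); r.reach([.5824,.0455,.185],qdown(0.))
    for cam,bx in (("top",(300,160,70,50)),("side",(320,190,70,50))):
        d=optics.capture(cam); 
        if cam=="top":
            f=fit(d,PL,.046,.054,np.array([.6212,.192,.056]),.004); print(np.round(f[0],4),f[1])
        overlay(d,[(np.array([.6212,.1924,.056])-(0 if cam=="top" else np.array([.001,.001,0])),PL,.054)],bx,10,f"pd_{cam}.png")
print(current_clock())
E
```

```text
0.085 False [0.6205 0.1919 0.0847] [0.7 0.  1.7]
0.065 False [0.6206 0.1919 0.0648] [-0.1 -1.8  1.1]
0.056 False [0.6206 0.1919 0.0558] [ 1.  -1.5  0.9]
True [0.6211 0.1921 0.0497] [-1.1 -0.5  5.6]
[0.6304 0.1943 0.0492] (np.float64(41.07290825921987), array([223.35855896, 247.98960112, 167.88249043]))
78.425
```

View pics/pd_top.png

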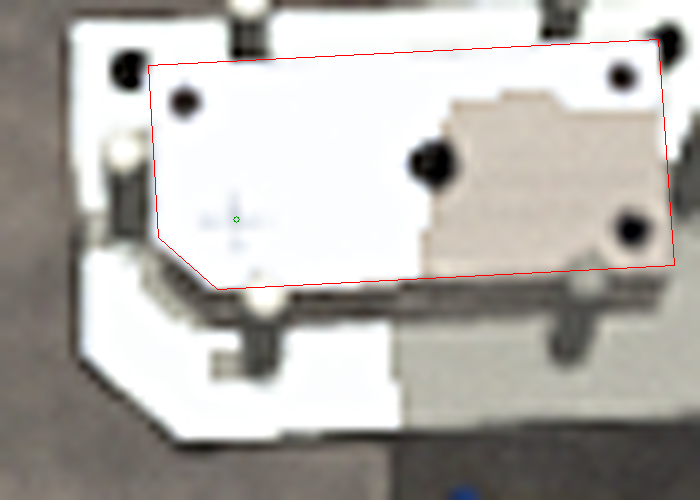

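View pics/pd_side.png

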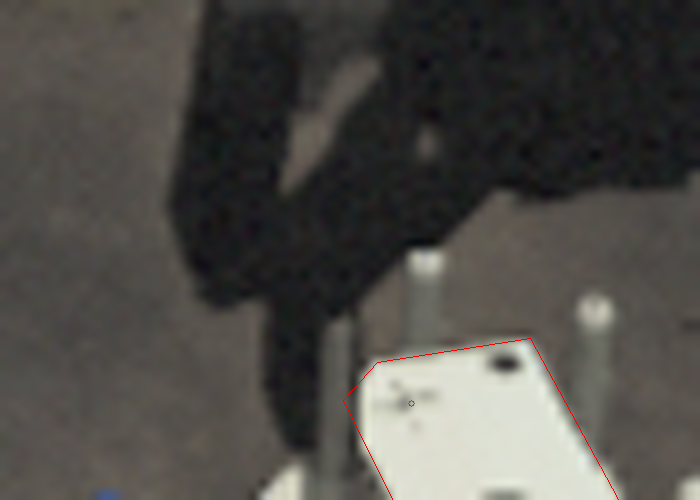

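```bash
python3 - <<'E'
from h import *
if getpunch():
    punch2([.6086,.2295],.054,depth=.0075)
    if putback():
        r.reach([.40,.0,.28],qdown(.2)); print(current_clock())
        for cam,bx in (("top",(200,140,260,150)),("side",(240,170,200,150))):
            d=optics.capture(cam); crop(d,*bx,3 if cam=="top" else 4,f"fin_{cam}.png")
            if cam=="top": f=fit(d,PL,.046,.054,np.array([.6212,.192,.056]),.004); print(np.round(f[0],4),f[1]); C=cloud(d); print(np.round([C[v,u] for u,v in ((325,178),(365,172),(362,186),(330,172))],3))
E
```

```text
0.27381796543477127
0.268607602753181 [-0.9  0.8  3.1] [0.5824 0.0456 0.0802]
pre False [0.6084 0.2295 0.1308]
press False [0.609  0.2296 0.1233] [-1.5 -0.9 10.8]
hold [-1.6 -0.2 10.6] [0.609  0.2296 0.1233]
after [ 0.7 -0.  -0. ] 0.2658137252496598 89.7417
in False [0.5829 0.0456 0.0877]
seat True [0.5826 0.0455 0.0801] [ 0.  -0.4  8.5]
94.4417
[0.6236 0.1916 0.0519] (np.float64(44.3116826180446), array([232.08971258, 280.52975561, 169.86916223]))
[[0.617 0.226 0.053]
 [0.631 0.14  0.053]
 [0.6   0.146 0.052]
 [0.63  0.215 0.054]]
```

View pics/fin_top.png

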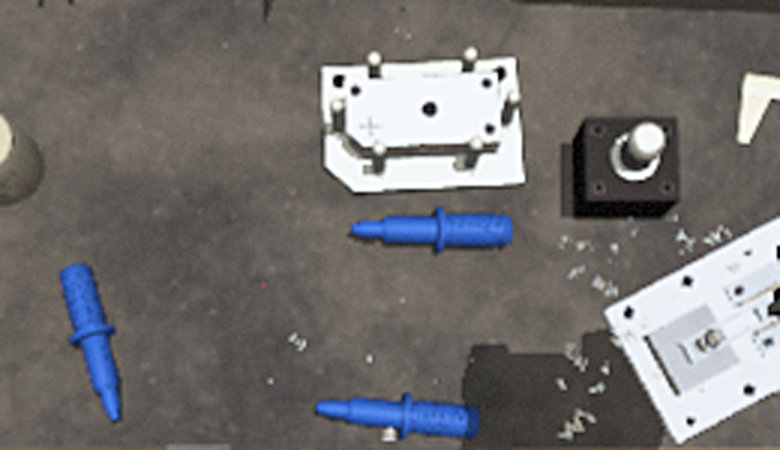

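View pics/fin_side.png

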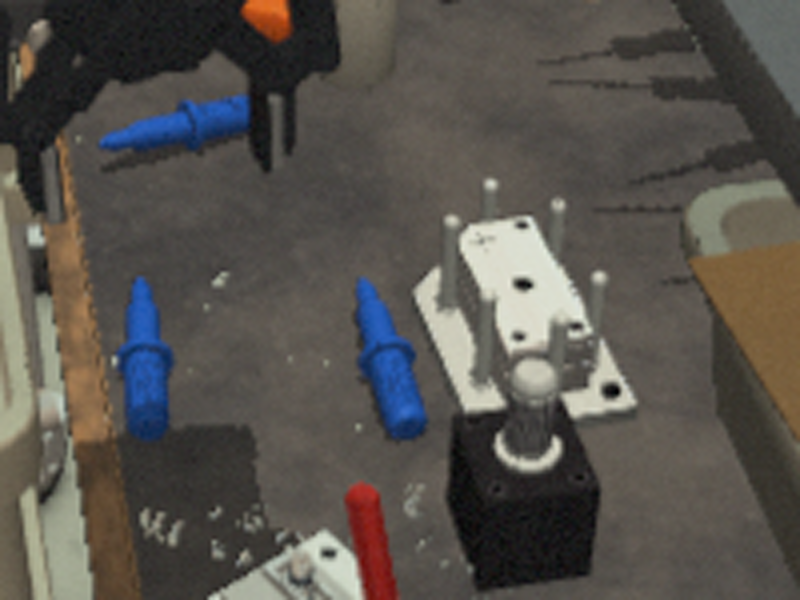

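```bash
python3 - <<'E'
from rig import *
print(job.hand_in(), current_clock())
E
```

```text
the job is handed in; nothing more can be done
the job is handed in; nothing more can be done
```

I stacked the three plates present (20 mm, 14 mm, 8 mm; the 26 mm plate was absent) in the nest, thickest first, clipped corners over the nest's. I punched each cross before covering it, put the punch back in its block every time, and handed in at about 95 s.

**Last checks:** The final pictures show the pile square between the dowels, its top flat at about 53 mm (54 mm expected), and the punch upright with its collar on the block. The automatic outline fit of the top plate was poor, white on white, so squareness rests on looking at the pictures. I did not look closely at the bystanders at the end, but nothing was done near them.

| Plate | Force during hold | Nose in, by position |
|---|---|---|
| 20 mm | 13.1 N | about 8.6 mm (about 9 mm by force) |
| 14 mm | 9.9 N | about 6.5 mm |
| 8 mm | 10.6 N | about 7 mm |

- **First press too deep:** the 20 mm plate went past half way but stayed short of the 14 mm stop. I did not repeat it.
- **Sideways movement in the presses:** the wrist reading drifted about 0.3 to 0.6 mm in x while pressing. I did not check the punched marks for skid in the pictures.
- **Blue look-alike moved:** the three blue punches toppled on their own in the first seconds, and one landed across the 8 mm plate. I picked it up and laid it on clear bench, because the plate could not be taken otherwise. I left the other two alone.

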